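# Rock the locating block out of the glue-up rack

### The job

Take the plywood divider that leans on the small rest and stand it on its long edge in the empty slot of the rack, right down on the slot floor, and let go of it. Then grip the wooden locating block that is jammed in the spring socket in the middle of the rack, and work it free by rocking it several times to alternate sides along the rack's slots, a good five degrees or more each way, while easing it up: the rack must stay flat on the table, and a hard straight pull would lift it. Finish still holding the block upright just clear above its socket (a few centimetres at most), with nothing but the gripper carrying it, the divider still standing in its slot, and the sanding block, bolt and tape roll left where they were.

Things in the scene. Friction and masses are not known exactly. Their poses are not given: they have to be found in the camera images.
- rack: glue-up rack, loose but heavy (2.6 kg): steel foot plate and plywood deck, 150 (x) x 290 (y) mm, deck top at 12 mm; origin at the centre of its underside on the table, z up. Two slots along x, at y = +110 mm (empty) and y = -110 mm (a divider is fixed in it, top at 76 mm). The socket with the block is between them, at x = y = 0.
- slot (a point): centre of the floor of the empty slot, 12 mm above the table; axes as the rack's: x along the slot, y across, z up. Slot 13 mm wide (mouth chamfered 4 mm each side), 22 mm deep, 130 mm long; its wooden rails are 12 mm thick, tops 34 mm above the table.
- divider_centre (a point): loose rectangular plywood board 132 (x) x 64 (y) x 10 (z) mm, 60 g; the point is its centre. At the start it stands on a long edge on the rest, leaning back 0.35 rad (20 degrees) from upright: x level, y up along the lean. Its top edge and the middle of both faces are free for the fingers.
- rest: fixed plywood rest, base 126 (x) x 80 (y) x 12 mm; origin at the centre of its underside on the table. Two props 14 mm wide, at x = +-52 mm, hold the divider, which lies along the rest's x with its top leaning to the rest's +y; open between the props. Props reach 52 mm above the table, the divider's top edge about 75 mm.
- block_centre (a point): wooden locating block 40 (x) x 30 (y) x 70 (z) mm, 120 to 195 g, steel bush in its top face; the point is its centre, axes as the rack's at the start. It stands in the socket, foot 17 mm and top 87 mm above the table. Grip it across its 40 mm width, along x, above the socket, and lean it toward the rack's +x and -x.
- block_foot (a point): centre of the block's underside, axes as the block's; at the start it rests on a ridge 12 mm wide in x, so the block can lean. It must rise 16 mm to leave the cheeks.
- block_top (a point): centre of the block's top face, 70 mm above its foot, axes as the block's. Pulled straight up the block resists with 34 to 43 N, more than the rack's weight; while it is being rocked it comes up with a much smaller pull.
- socket (a point): middle of the socket at its mouth, 33 mm above the table, axes as the rack's. Two sprung steel cheeks 46 mm long in x press along y on the block's lowest 16 mm; housings behind them out to y = +-45 mm. End stops at x = +-26 to 32 mm, tops at 28 mm, leave the block 6 mm of play each way. Open above.
- sanding_block: bystander: wooden sanding block 60 x 100 x 31 mm, loose; origin at the centre of its underside
- hex_bolt: bystander: steel hex bolt, 20 x 64 x 17 mm, loose; origin at the centre of its underside
- pvc_tape: bystander: small black roll of tape, 66 mm across, 18 mm high, loose; origin at the centre of its underside
There are look-alikes about, which are no part of the job. There is more than one size of the part that bears divider_centre; the job needs the larger.

How it is judged:
By the outcome, as a careful person would: the job done as asked, in the order asked, and still so for the second after the job is handed in, while the arm keeps its last pose, push and grip.
It also fails if it takes over 61 s, if anything falls off the work surface, if the arm or the gripper's body presses on something with over 40 N, if the wrist force passes 120 N, or if a joint passes its speed limit or range.

### The arm

A 6-joint arm with a two-finger parallel gripper is mounted at the origin on a cart in front of the work surface, level with it; the furniture and walls round the work are solid. World frame = base frame: x ahead of the robot, y to its left, z up, the work surface at z = 0. Lengths are in m, angles in rad, forces in N, time in s.
With the tool pointing down it reaches from about 0.35 to 0.975 m from the base axis. Payload 4.9 kg.
Tool frame: the origin (TCP) lies midway between the tips of the shut fingers; the grasp point (between the pads) lies 19 mm behind it; z points along the fingers, y is the line along which they close (so a half turn about z gives the same grasp; the last joint's range is limited). The gripper opens to 85 mm and grips with 20 to 120 N. Pads are 22 mm wide; open, the fingers measure 114 mm over their backs; the gripper's body (76 mm by 85 mm) begins 54 mm behind the grasp point. The pads swing forward as they close: fully open they stand 13 mm farther back than shut.
Start: joints at [1.214, 0.053, 1.613, -0, 1.476, -0.119], TCP at [0.147, 0.607, 0.231] pointing down, gripper open.
Joint ranges: [-3.01, 3.01], [-1.01, 2.22], [0.06, 2.58], [-1.02, 4.17], [0.09, 2.62], [-3.14, 3.14]. Speed limits (rad/s): [2.57, 2.57, 3.14, 3.14, 3.14, 3.14].

### API

Orientations are given as a rotation vector (axis times angle).
In Python, from station import ctrl gives the robot as it stands.
- The arm moves only by the shell command python3 -m handwheel 'ROWS' [FORCE]. ROWS is JSON, a list of rows, each an object with "gripper": the gripper command: -1 is fully open, 1 is shut, values between are in proportion; "offset": the shift along the tool's x, y, z in mm, a list of three; "rotation": the turn, a rotation vector about the tool's x, y, z in rad, a list of three. A call has exactly 8 rows; each row is the pose to reach, as a shift and turn from the pose commanded when the call began, along the tool's axes at that moment; what a row does not reach only later rows make up. A row lasts 1/8 s, in which the tool goes at most 62.5 mm and 10.7 degrees, less where a joint would pass 70% of its speed; a pose out of reach is approached as far as the arm can. A call with a gripper value outside its range is refused whole. The fingers move at their own pace and stop on an object; FORCE is the grip in N (left out, the last holds). Time passes only in rows, so rows that repeat a pose let the fingers close, or fill a call up. It gives the time, the measured TCP pose, the force, the opening and the grip force at its end, in the units of the state.
- ctrl.get_obs(): the state, without advancing time (a new reading comes with each control period).
- ctrl.get_image(name): name is "scene" or "top"; returns a dict with "image" (384x512x3 uint8, red, green, blue), "fovy" (degrees; the focal length in pixels is half the picture's height over the tangent of half this angle, whatever the lens; pixels are square), "cx", "cy" (the principal point, pixels), "k1" (the pictures are not rectified: a ray, as slopes to the right and down, at radius r is drawn at 1 + k1 r^2 times it, then the intrinsics apply), "xyz" and "attitude" of the camera in the world. Camera axes: x right, y up, looking along -z (the intrinsics and any distortion apply to the point x, -y, -z); pixel columns grow to the right and rows downward; lengths in m; the calibration is good to about 2 mm. A picture is of the moment at which its call begins. There is no depth.
- ctrl.finish_job(): hands the job in; it is judged then, once.
The state is a dict: "t": time; "q": joint angles; "dq": joint speeds; "effort": joint torques, N m; "tool_pos": TCP position; "tool_rot": TCP orientation; "contact_force": force on the tool from outside, world axes, zero at the start; "wrist_torque": the same for the moment, N m; "opening": finger opening in m; "grip_force": force on a finger pad.
Only numpy, scipy, OpenCV 4.12 (cv2) and the standard library are available. Lean on these libraries where they do the work, as an engineer would, in place of code of your own. Each camera call takes 0.05 s, during which the arm holds its last target. There are 200 camera calls.

## Working session

There is one attempt and no reset: what is moved stays moved. The work goes in short steps, Python scripts to look and compute and a shell command to move; the robot and the scene stay as the last step left them, time stands still between calls to the robot, and variables do not carry over. Pictures are saved under pics/ and viewed, at most 10 in all, crops included, and the job is handed in when it is done.

```bash
ls; mkdir -p pics; python3 - <<'E'
from station import ctrl
import cv2
for n in("scene","top"):
    d=ctrl.get_image(n); cv2.imwrite(f"pics/{n}0.png",cv2.cvtColor(d["image"],cv2.COLOR_RGB2BGR))
    print({k:v for k,v in d.items() if k!="image"})
print(ctrl.get_obs())
E
```

```text
pics
{'fovy': 51.4254692367903, 'cx': 252.93574478792289, 'cy': 193.99774898399278, 'k1': -0.12888694793382413, 'xyz': array([ 0.03438037, -0.44456921,  0.9851092 ]), 'attitude': array([ 0.68676608, -0.27828041, -0.68043274])}
{'fovy': 56.73299986822382, 'cx': 249.82229211586605, 'cy': 194.27585895141237, 'k1': 0.03456198749648042, 'xyz': array([0.45899817, 0.1563118 , 0.94621517]), 'attitude': array([ 0.09465567, -0.13595795, -1.54894328])}
{'t': 0.1, 'q': array([ 1.21401854e+00,  5.32974896e-02,  1.61413906e+00,  7.26043107e-06,
        1.47600069e+00, -1.19010172e-01]), 'dq': array([ 0.00011741, -0.0005805 , -0.00287074,  0.00051881,  0.00259258,
       -0.00114247]), 'effort': array([-1.59936658e-04, -3.94904530e+01, -3.71363389e+01, -9.51520087e-05,
        3.89668174e-03,  5.42269888e-06]), 'tool_pos': array([0.14701681, 0.60689092, 0.23019237]), 'tool_rot': array([-3.72553901e-01, -3.11897818e+00,  2.81279376e-03]), 'contact_force': array([-0.44389882, -0.39391283, -0.00420231]), 'wrist_torque': array([ 0.00358152, -0.02838225, -0.01160614]), 'grip_force': 0.0, 'opening': 0.08520468069695415}
```

View pics/scene0.png

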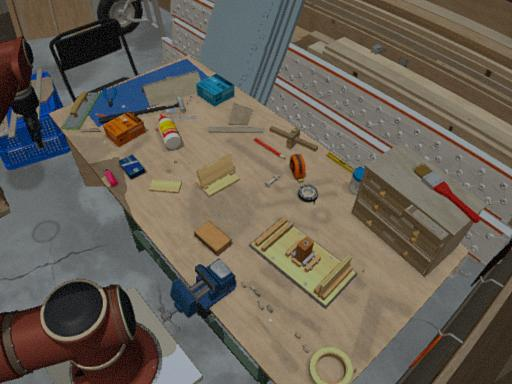

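View pics/top0.png

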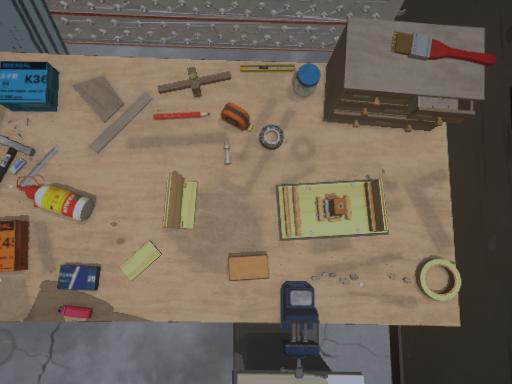

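The rack is near (333,208) in the top view, with its empty slot on the left at (290,210). The leaning divider on its rest is at about (180,200), and the smaller look-alike lies flat at (140,260). The sanding block is at (248,266), the bolt at (227,152) and the tape at (271,136). I'll zoom in to measure.

```bash
cat > h.py <<'E'
import numpy as np, cv2
from station import ctrl
from scipy.spatial.transform import Rotation as R
def cam(n):
    d=ctrl.get_image(n); f=192/np.tan(np.radians(d["fovy"]/2))
    d["K"]=np.array([[f,0,d["cx"]],[0,f,d["cy"]],[0,0,1.]]); d["R"]=R.from_rotvec(d["attitude"]).as_matrix()@np.diag([1,-1,-1.])
    d["D"]=np.array([d["k1"],0,0,0.]); return d
def proj(d,P):
    Rc=d["R"].T; return cv2.projectPoints(np.array(P,float).reshape(-1,1,3),cv2.Rodrigues(Rc)[0],-Rc@d["xyz"],d["K"],d["D"])[0][:,0]
def unproj(d,uv,z):
    p=cv2.undistortPoints(np.array(uv,float).reshape(-1,1,2),d["K"],d["D"])[:,0]
    r=np.c_[p,np.ones(len(p))]@d["R"].T; return d["xyz"]+r*((np.asarray(z)-d["xyz"][2])/r[:,2])[:,None]
def crop(d,x,y,w,h,s,poly=()):
    im=cv2.cvtColor(d["image"],cv2.COLOR_RGB2BGR)[y:y+h,x:x+w]; im=cv2.resize(im,None,fx=s,fy=s,interpolation=cv2.INTER_CUBIC)
    for p in poly: cv2.polylines(im,[np.int32(((proj(d,p)-[x,y]+.5)*s))],True,(255,0,255),1)
    for i in range(0,w,10): cv2.putText(im,str(x+i),(int((i+.5)*s),8),0,.3,(0,0,255),1); cv2.line(im,(int((i+.5)*s),10),(int((i+.5)*s),14),(0,0,255),1)
    for i in range(0,h,10): cv2.putText(im,str(y+i),(0,int((i+.5)*s)),0,.3,(0,0,255),1)
    return im
E
python3 - <<'E'
from h import *
t=cam("top")
a=crop(t,155,160,50,80,6);b=crop(t,270,170,125,80,6)
print(unproj(t,[[333,208],[180,200],[290,210]],[0.012,.012,.03]))
c=np.zeros((480,300,3),np.uint8)
s=cam("scene"); c=crop(s,190,145,60,55,6); 
e=crop(s,240,210,125,100,6)
cv2.imwrite("pics/a.png",b); 
h=max(a.shape[0],c.shape[0]); f=lambda m:cv2.copyMakeBorder(m,0,h-m.shape[0],0,0,0)
cv2.imwrite("pics/b.png",np.hstack([f(a),f(c)])); cv2.imwrite("pics/c.png",e)
E
```

```text
[[ 0.56555515 -0.08860532  0.012     ]
 [ 0.57873585  0.31638617  0.012     ]
 [ 0.55602484  0.02825684  0.03      ]]
```

View pics/a.png

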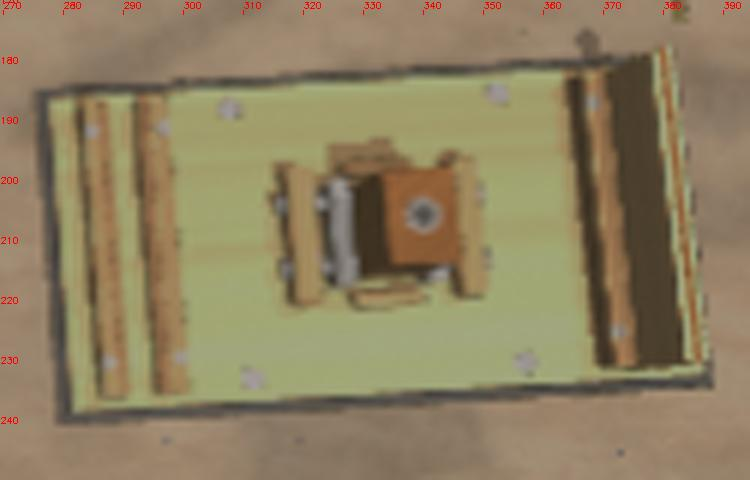

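View pics/b.png

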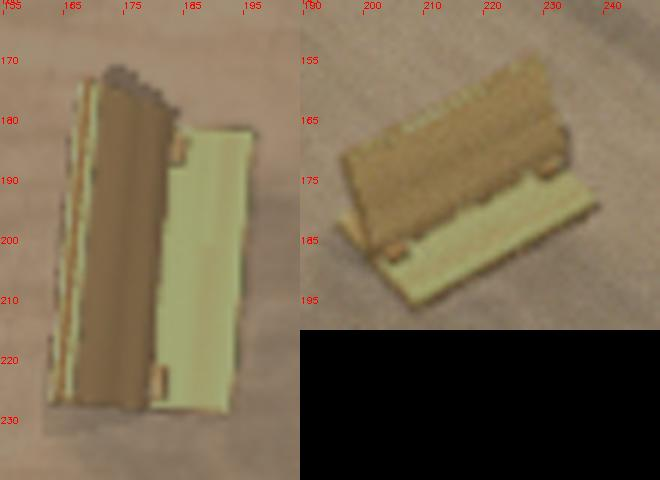

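View pics/c.png

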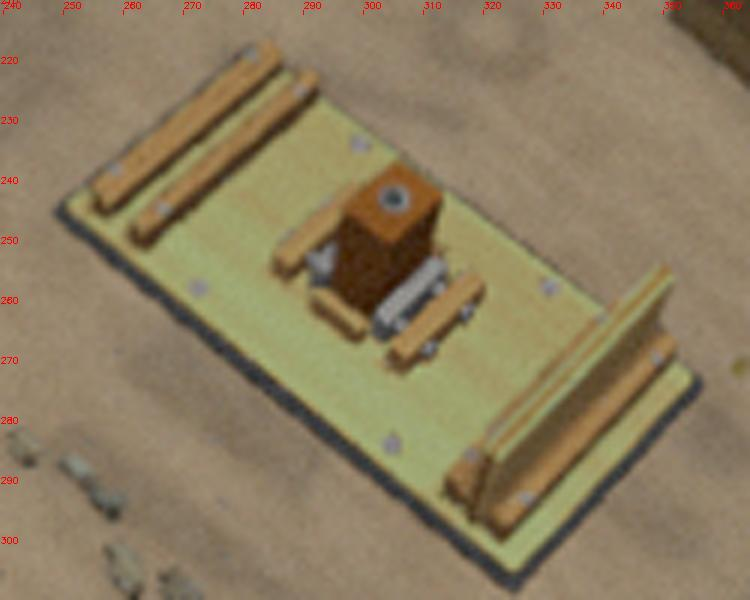

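```bash
cat > fit.py <<'E'
from h import *
from scipy.optimize import least_squares
def T(p,P,z=None): P=np.atleast_2d(np.array(P,float))/1000; c,s=np.cos(p[2]),np.sin(p[2]); return np.c_[P[:,:2]@[[c,s],[-s,c]]+p[:2],P[:,2]]
t=cam("top");s=cam("scene")
def fit(pt,ut,ps,us,x0,yaw=None):
    def r(p): return np.r_[(proj(t,T(p,pt))-ut).ravel(),(proj(s,T(p,ps))-us).ravel()]
    o=least_squares(r,x0,x_scale=[.01,.01,.05]); print(o.x.round(4),o.fun.reshape(-1,2).round(1).tolist()); return o.x
rack=fit([[75,145,0],[-75,145,0],[-75,-145,0],[0,0,87]],[[275.8,184.8],[279.5,239.8],[388.2,233.7],[340,205.2]],
 [[-75,145,0],[-75,-145,0],[75,-145,0],[0,0,87]],[[249,244.8],[325,307.8],[356.5,272.8],[305,242.5]],[.56,-.08,0])
rest=fit([[63,-40,12],[-63,-40,12]],[[196.5,181.5],[192.5,227.8]],[[-63,-40,12],[63,-40,12],[-63,40,12]],[[208.7,195.8],[239.2,178.7],[195.8,182]],[.58,.31,0])
E
python3 - <<'E'
from fit import *
# divider front-top edge line: from top, measured at z; edge corners
L=.35;c,S=np.cos(L),np.sin(L)
for d,z in ((t,None),):
    up=np.array([[167.5,172.8],[162.8,226.2],[170.8,172.8],[167,226.2]])
    zz=np.array([.012+.064*c,.012+.064*c,.0755,.0755])  # left edge: back top corner (lower), right: front top corner
    W=unproj(t,up,zz); print(W.round(4)); 
    q=(W[:,:2]-rest[:2])@np.array([[np.cos(rest[2]),-np.sin(rest[2])],[np.sin(rest[2]),np.cos(rest[2])]]); print((q*1000).round(1))
E
```

```text
[ 0.5651 -0.0843  0.0798] [[-1.3, -0.5], [-0.9, 0.2], [-1.1, -0.3], [-0.8, -0.4], [-0.6, 1.1], [0.7, 1.4], [1.2, 1.3], [0.7, 0.4]]
[ 0.5686  0.3174 -0.0386] [[0.1, -0.3], [0.3, 0.9], [0.3, -0.2], [0.4, -0.4], [-0.5, -0.5]]
[[0.6386 0.34   0.0721]
 [0.506  0.3446 0.0721]
 [0.6381 0.3312 0.0755]
 [0.506  0.3338 0.0755]]
[[ 69.   25.3]
 [-63.6  24.8]
 [ 68.9  16.5]
 [-63.2  14. ]]
```

```bash
cat > mv.py <<'E'
from h import *
def to(p,Rm):  # offset (mm, tool axes) and rotvec to a target from measured pose
    o=ctrl.get_obs(); R0=R.from_rotvec(o["tool_rot"]).as_matrix()
    print("off",(R0.T@(np.array(p)-o["tool_pos"])*1000).round(1),"rot",R.from_matrix(R0.T@Rm).as_rotvec().round(3),"t",o["t"],"F",o["contact_force"].round(1))
def frame(yaw,lean):  # tool y along +y of a frame with yaw, tool tilted back by lean
    n=np.array([0,np.cos(lean),-np.sin(lean)]);u=np.array([0,np.sin(lean),np.cos(lean)])
    return R.from_euler("z",yaw).as_matrix()@np.c_[[-1,0,0],n,-u]
E
python3 - <<'E'
from fit import *; from mv import *
dv=fit([[66,25.-20.1-4.7+4.7,72.1],[-66,4.7,72.1],[66,-4.7,75.5],[-66,-4.7,75.5]],[[167.5,172.8],[162.8,226.2],[170.8,172.8],[167,226.2]],np.zeros((0,3)),np.zeros((0,2)),[.57,.33,0])
print("scene pred",proj(s,T(dv,[[66,4.7,72.1],[-66,4.7,72.1],[66,-4.7,75.5],[-66,-4.7,75.5],[-66,-4.7-21.9,15.4],[66,-26.6,15.4]])).round(1).tolist())
print((proj(s,T(dv,[[66,4.7,72.1],[-66,4.7,72.1],[66,-4.7,75.5],[-66,-4.7,75.5],[-66,-4.7-21.9,15.4],[66,-26.6,15.4]]))-[190,145]+.5)*6+[300,0])
# image-of-the TCP check not possible yet; grasp target
for back in (100,0):
    P=T(dv,[0,-38*np.sin(.35),0])[0]  # point 26 mm from the bottom edge along board
    Rm=frame(dv[2],.35); P[2]=.012+.0017+.026*np.cos(.35)
    P=P-Rm[:,2]*back/1000-Rm[:,1]*.001; print(P.round(4)); to(P,Rm)
E
```

```text
[ 0.5651 -0.0843  0.0798] [[-1.3, -0.5], [-0.9, 0.2], [-1.1, -0.3], [-0.8, -0.4], [-0.6, 1.1], [0.7, 1.4], [1.2, 1.3], [0.7, 0.4]]
[ 0.5686  0.3174 -0.0386] [[0.1, -0.3], [0.3, 0.9], [0.3, -0.2], [0.4, -0.4], [-0.5, -0.5]]Traceback (most recent call last):
  File "<stdin>", line 2, in <module>
  File "fit.py", line 7, in fit
    o=least_squares(r,x0,x_scale=[.01,.01,.05]); print(o.x.round(4),o.fun.reshape(-1,2).round(1).tolist()); return o.x
    return func(*args, **kwargs)
    vector_fun = VectorFunction(
        fun_wrapped,
    ...<6 lines>...
        workers=workers
    )
    self._update_fun()
    ~~~~~~~~~~~~~~~~^^
    self.f = self.fun_wrapped(xp_copy(self.x))
             ~~~~~~~~~~~~~~~~^^^^^^^^^^^^^^^^^
    return np.atleast_1d(self.fun(x))
                         ~~~~~~~~^^^
    return self.f(x, *self.args, **self.kwargs)
           ~~~~~~^^^^^^^^^^^^^^^^^^^^^^^^^^^^^^
  File "fit.py", line 6, in r
    def r(p): return np.r_[(proj(t,T(p,pt))-ut).ravel(),(proj(s,T(p,ps))-us).ravel()]
                                                         ~~~~^^^^^^^^^^^
  File "h.py", line 9, in proj
    Rc=d["R"].T; return cv2.projectPoints(np.array(P,float).reshape(-1,1,3),cv2.Rodrigues(Rc)[0],-Rc@d["xyz"],d["K"],d["D"])[0][:,0]
                        ~~~~~~~~~~~~~~~~~~~~~~~~~~~~~~~~~~~~~~~~~~~~~~~~~~~~~~~~~~~~~~~~~~~~~~~~~~~~~~~~~~~~~~~~~~~~~~~~~~~~~~~^^^^^
TypeError: 'NoneType' object is not subscriptable
```

```bash
python3 - <<'E'
from fit import *; from mv import *
C=[[66,4.7,72.1],[-66,4.7,72.1],[66,-4.7,75.5],[-66,-4.7,75.5],[-66,-26.6,15.4]]
dv=fit(C[:4],[[167.5,172.8],[162.8,226.2],[170.8,172.8],[167,226.2]],C[2:],[[231.2,155.3],[198.2,172],[202,186.2]],[.57,.33,0])
np.save("dv.npy",dv);np.save("rack.npy",rack)
for back in (100,0):
    P=T(dv,[0,-38*np.sin(.35),0])[0]  # point 26 mm from the bottom edge along board
    Rm=frame(dv[2],.35); P[2]=.012+.0017+.026*np.cos(.35)
    P=P-Rm[:,2]*back/1000-Rm[:,1]*.001; print(P.round(4)); to(P,Rm)
E
```

```text
[ 0.5651 -0.0843  0.0798] [[-1.3, -0.5], [-0.9, 0.2], [-1.1, -0.3], [-0.8, -0.4], [-0.6, 1.1], [0.7, 1.4], [1.2, 1.3], [0.7, 0.4]]
[ 0.5686  0.3174 -0.0386] [[0.1, -0.3], [0.3, 0.9], [0.3, -0.2], [0.4, -0.4], [-0.5, -0.5]]
[ 0.5726  0.338  -0.0416] [[0.0, -0.1], [-0.3, -0.4], [0.3, -0.1], [-0.9, -0.2], [-0.4, -0.5], [-0.5, 0.1], [1.0, 2.5]]
[0.5735 0.3583 0.1324]
off [-472.9 -141.7   98.9] rot [ 0.349 -0.034 -0.194] t 0.5 F [ 0.1  0.7 -1. ]
[0.5721 0.324  0.0385]
off [-479.6 -175.3  192.8] rot [ 0.349 -0.034 -0.194] t 0.5 F [ 0.1  0.7 -1. ]
```

```bash
python3 -m handwheel '[{"gripper":-1,"offset":[-30,-9,0],"rotation":[0,0,0]},{"gripper":-1,"offset":[-85,-25,5],"rotation":[0.05,-0.005,-0.03]},{"gripper":-1,"offset":[-142,-43,15],"rotation":[0.1,-0.01,-0.06]},{"gripper":-1,"offset":[-199,-60,30],"rotation":[0.16,-0.015,-0.09]},{"gripper":-1,"offset":[-256,-77,40],"rotation":[0.22,-0.02,-0.12]},{"gripper":-1,"offset":[-313,-94,50],"rotation":[0.28,-0.03,-0.16]},{"gripper":-1,"offset":[-370,-111,65],"rotation":[0.349,-0.034,-0.194]},{"gripper":-1,"offset":[-425,-128,75],"rotation":[0.349,-0.034,-0.194]}]'; python3 - <<'E'
from mv import *
dv=np.load("dv.npy")
from mv import *
for P in ([0.5735,0.3583,0.1324],[0.5721,0.324,0.0385]): to(P,frame(dv[2],.35))
E
```

```text
t: 1.5
tool_pos: [0.5313, 0.3823, 0.1548]
tool_rot: [-0.062, -3.084, 0.547]
contact_force: [-0.2, 0.1, 0.4]
opening: 0.0852
grip_force: 0.0
off [-43.2 -13.2  28.6] rot [-0.001 -0.001  0.001] t 1.5 F [-0.2  0.1  0.4]
off [-43.4 -13.2 128.5] rot [-0.001 -0.001  0.001] t 1.5 F [-0.2  0.1  0.4]
```

```bash
python3 -m handwheel '[{"gripper":-1,"offset":[-35,-12,10],"rotation":[0,0,0]},{"gripper":-1,"offset":[-44,-13,30],"rotation":[0,0,0]},{"gripper":-1,"offset":[-44,-13,45],"rotation":[0,0,0]},{"gripper":-1,"offset":[-44,-13,60],"rotation":[0,0,0]},{"gripper":-1,"offset":[-44,-13,75],"rotation":[0,0,0]},{"gripper":-1,"offset":[-44,-13,80],"rotation":[0,0,0]},{"gripper":-1,"offset":[-44,-13,80],"rotation":[0,0,0]},{"gripper":-1,"offset":[-44,-13,80],"rotation":[0,0,0]}]'; python3 - <<'E'
from mv import *
dv=np.load("dv.npy")
to([0.5721,0.324,0.0385],frame(dv[2],.35))
t=cam("top");s=cam("scene")
a=crop(t,130,150,90,100,4);b=crop(s,170,110,90,100,4)
o=ctrl.get_obs();Z=R.from_rotvec(o["tool_rot"]).as_matrix()
for d,im,c in((t,a,(130,150)),(s,b,(170,110))):
    p=(proj(d,[o["tool_pos"],o["tool_pos"]+Z[:,1]*.03,o["tool_pos"]-Z[:,1]*.03])-c+.5)*4
    for q in p: cv2.circle(im,tuple(int(v) for v in q),2,(255,0,255),-1)
cv2.imwrite("pics/d.png",np.hstack([a,b]))
E
```

```text
t: 2.5
tool_pos: [0.5728, 0.3419, 0.0865]
tool_rot: [-0.064, -3.087, 0.545]
contact_force: [-0.1, 0.0, -0.0]
opening: 0.0856
grip_force: 0.0
off [-0.  -0.4 51.2] rot [ 0.001  0.001 -0.   ] t 2.5 F [-0.1  0.  -0. ]
```

View pics/d.png

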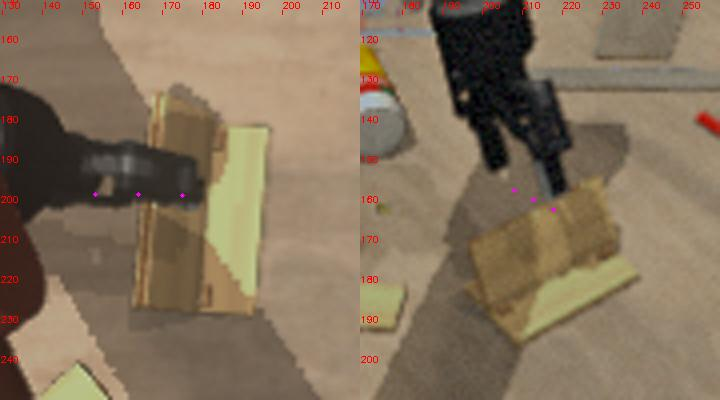

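The gripper is open and straddles the divider's top edge, and the projected TCP at (213,160) in the scene view agrees with the fingertips at (204,153) and (219,160). I'll go down and grip.

```bash
python3 -m handwheel '[{"gripper":-1,"offset":[0,0,15],"rotation":[0,0,0]},{"gripper":-1,"offset":[0,0,30],"rotation":[0,0,0]},{"gripper":-0.3,"offset":[0,0,45],"rotation":[0,0,0]},{"gripper":0.2,"offset":[0,0,51],"rotation":[0,0,0]},{"gripper":0.5,"offset":[0,0,51],"rotation":[0,0,0]},{"gripper":0.8,"offset":[0,0,51],"rotation":[0,0,0]},{"gripper":1,"offset":[0,0,51],"rotation":[0,0,0]},{"gripper":1,"offset":[0,0,51],"rotation":[0,0,0]}]' 30; python3 -m handwheel '[{"gripper":1,"offset":[0,0,0],"rotation":[0,0,0]},{"gripper":1,"offset":[0,0,0],"rotation":[0,0,0]},{"gripper":1,"offset":[0,0,0],"rotation":[0,0,0]},{"gripper":1,"offset":[0,0,-3],"rotation":[0,0,0]},{"gripper":1,"offset":[0,0,-10],"rotation":[0,0,0]},{"gripper":1,"offset":[0,0,-25],"rotation":[0,0,0]},{"gripper":1,"offset":[0,0,-45],"rotation":[0,0,0]},{"gripper":1,"offset":[0,0,-70],"rotation":[0,0,0]}]'
```

```text
t: 3.6
tool_pos: [0.5721, 0.325, 0.0383]
tool_rot: [-0.064, -3.088, 0.543]
contact_force: [1.4, 3.3, -0.7]
opening: 0.0096
grip_force: 33.7
t: 4.6
tool_pos: [0.5727, 0.3482, 0.1052]
tool_rot: [-0.065, -3.085, 0.546]
contact_force: [0.5, 0.4, -1.1]
opening: 0.0094
grip_force: 33.6
```

```bash
python3 - <<'E'
from mv import *
rack=np.load("rack.npy");y=rack[2]
P=np.r_[rack[:2]+.11*np.array([-np.sin(y),np.cos(y)]),.085];print(P)
to(P,frame(y,0))
E
```

```text
[0.55637106 0.02536758 0.085     ]
off [   2.8 -296.6  129.9] rot [-0.35  -0.021 -0.121] t 4.6 F [ 0.5  0.4 -1.1]
```

```bash
python3 -m handwheel '[{"gripper":1,"offset":[0,-20,0],"rotation":[-0.02,0,-0.01]},{"gripper":1,"offset":[0,-60,10],"rotation":[-0.08,-0.005,-0.03]},{"gripper":1,"offset":[0,-110,30],"rotation":[-0.15,-0.01,-0.05]},{"gripper":1,"offset":[1,-160,55],"rotation":[-0.22,-0.015,-0.08]},{"gripper":1,"offset":[2,-210,80],"rotation":[-0.29,-0.02,-0.1]},{"gripper":1,"offset":[3,-255,105],"rotation":[-0.35,-0.021,-0.121]},{"gripper":1,"offset":[3,-285,122],"rotation":[-0.35,-0.021,-0.121]},{"gripper":1,"offset":[3,-296,129],"rotation":[-0.35,-0.021,-0.121]}]'
python3 -m handwheel '[{"gripper":1,"offset":[0,0,0],"rotation":[0,0,0]},{"gripper":1,"offset":[0,0,0],"rotation":[0,0,0]},{"gripper":1,"offset":[0,0,0],"rotation":[0,0,0]},{"gripper":1,"offset":[0,0,0],"rotation":[0,0,0]},{"gripper":1,"offset":[0,0,0],"rotation":[0,0,0]},{"gripper":1,"offset":[0,0,0],"rotation":[0,0,0]},{"gripper":1,"offset":[0,0,0],"rotation":[0,0,0]},{"gripper":1,"offset":[0,0,0],"rotation":[0,0,0]}]'
python3 - <<'E'
from mv import *
rack=np.load("rack.npy");y=rack[2]
to([.5564,.0254,.085],frame(y,0))
t=cam("top");s=cam("scene")
o=ctrl.get_obs();Z=R.from_rotvec(o["tool_rot"]).as_matrix();p=o["tool_pos"]
X=Z[:,0]*.066;Y=Z[:,1]*.005;B=-Z[:,2]*.038
pol=[np.array([p+B+X+Y,p+B-X+Y,p+B-X-Y,p+B+X-Y])]
bot=p+Z[:,2]*.026; pol.append(np.array([bot+X+Y,bot-X+Y,bot-X-Y,bot+X-Y]))
def rk(P): return np.c_[np.array(P)[:,:2]/1e3@np.array([[np.cos(y),np.sin(y)],[-np.sin(y),np.cos(y)]])+rack[:2],np.array(P)[:,2]/1e3]
for a,b in((6.5,18.5),(-18.5,-6.5)): pol.append(rk([[-65,110+a+4*(a>0),34],[65,110+a+4*(a>0),34],[65,110+b-4*(a<0),34],[-65,110+b-4*(a<0),34]]))
A=crop(t,260,165,75,95,5,pol);B=crop(s,230,195,75,75,5,pol)
h=475; B=cv2.copyMakeBorder(B,0,h-B.shape[0],0,0,0)
cv2.imwrite("pics/e.png",np.hstack([A,B]))
E
```

```text
t: 5.6
tool_pos: [0.5566, 0.0242, 0.0851]
tool_rot: [-0.123, 3.139, -0.0]
contact_force: [-0.2, 0.5, -0.3]
opening: 0.0095
grip_force: 33.7
t: 6.6
tool_pos: [0.5562, 0.026, 0.0838]
tool_rot: [0.126, -3.138, -0.001]
contact_force: [0.3, -0.0, -1.6]
opening: 0.0095
grip_force: 33.7
off [-0.2 -0.6 -1.2] rot [ 0.    -0.001  0.   ] t 6.6 F [ 0.3 -0.  -1.6]
```

View pics/e.png

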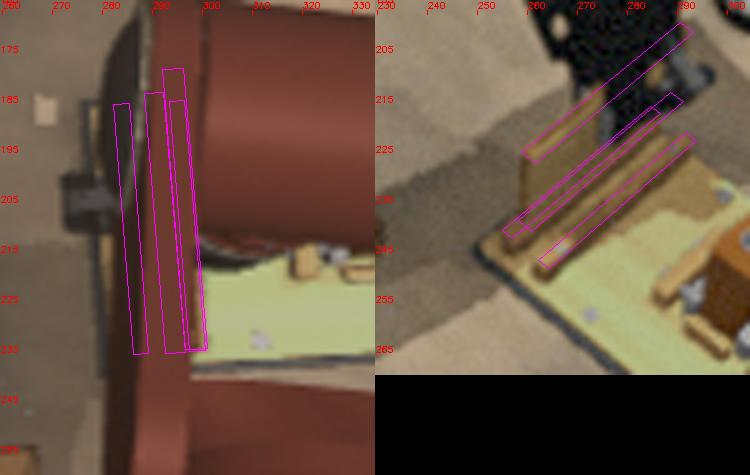

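The scene view shows the held board's top edge on its prediction, (260,226)-(276,213), and hanging over the slot. The top view is blocked by the arm. I'll lower it while watching the force.

```bash
python3 -m handwheel '[{"gripper":1,"offset":[0,-0.5,6],"rotation":[0,0,0]},{"gripper":1,"offset":[0,-0.5,12],"rotation":[0,0,0]},{"gripper":1,"offset":[0,-0.5,18],"rotation":[0,0,0]},{"gripper":1,"offset":[0,-0.5,22],"rotation":[0,0,0]},{"gripper":1,"offset":[0,-0.5,24],"rotation":[0,0,0]},{"gripper":1,"offset":[0,-0.5,26],"rotation":[0,0,0]},{"gripper":1,"offset":[0,-0.5,27],"rotation":[0,0,0]},{"gripper":1,"offset":[0,-0.5,27],"rotation":[0,0,0]}]'
```

```text
t: 7.7
tool_pos: [0.5563, 0.0256, 0.0569]
tool_rot: [0.126, -3.139, -0.001]
contact_force: [0.5, -0.3, -0.4]
opening: 0.0097
grip_force: 33.7
```

```bash
python3 -m handwheel '[{"gripper":1,"offset":[0,0,2],"rotation":[0,0,0]},{"gripper":1,"offset":[0,0,4],"rotation":[0,0,0]},{"gripper":1,"offset":[0,0,6],"rotation":[0,0,0]},{"gripper":1,"offset":[0,0,8],"rotation":[0,0,0]},{"gripper":1,"offset":[0,0,10],"rotation":[0,0,0]},{"gripper":1,"offset":[0,0,11],"rotation":[0,0,0]},{"gripper":1,"offset":[0,0,11],"rotation":[0,0,0]},{"gripper":1,"offset":[0,0,11],"rotation":[0,0,0]}]'
```

```text
t: 8.7
tool_pos: [0.5562, 0.0255, 0.0457]
tool_rot: [0.126, -3.138, -0.0]
contact_force: [0.9, -3.1, -1.1]
opening: 0.0097
grip_force: 33.6
```

```bash
python3 -m handwheel '[{"gripper":1,"offset":[0,-0.8,0],"rotation":[0,0,0]},{"gripper":1,"offset":[0,-0.8,2],"rotation":[0,0,0]},{"gripper":1,"offset":[0,-0.8,4],"rotation":[0,0,0]},{"gripper":1,"offset":[0,-0.8,5],"rotation":[0,0,0]},{"gripper":1,"offset":[0,-0.8,6],"rotation":[0,0,0]},{"gripper":1,"offset":[0,-0.8,7],"rotation":[0,0,0]},{"gripper":1,"offset":[0,-0.8,8],"rotation":[0,0,0]},{"gripper":1,"offset":[0,-0.8,8],"rotation":[0,0,0]}]'
```

```text
t: 9.7
tool_pos: [0.5564, 0.0248, 0.0379]
tool_rot: [0.126, -3.139, -0.001]
contact_force: [-0.5, 0.2, 1.1]
opening: 0.0099
grip_force: 33.7
```

```bash
python3 -m handwheel '[{"gripper":1,"offset":[0,0,0.5],"rotation":[0,0,0]},{"gripper":1,"offset":[0,0,1],"rotation":[0,0,0]},{"gripper":1,"offset":[0,0,1],"rotation":[0,0,0]},{"gripper":1,"offset":[0,0,1],"rotation":[0,0,0]},{"gripper":1,"offset":[0,0,1],"rotation":[0,0,0]},{"gripper":1,"offset":[0,0,1],"rotation":[0,0,0]},{"gripper":1,"offset":[0,0,1],"rotation":[0,0,0]},{"gripper":1,"offset":[0,0,1],"rotation":[0,0,0]}]'
```

```text
t: 10.7
tool_pos: [0.5564, 0.0248, 0.0379]
tool_rot: [0.126, -3.138, -0.001]
contact_force: [-3.9, 0.5, 6.3]
opening: 0.0093
grip_force: 34.8
```

Floor contact: 6 N at the expected height. Now I'll release.

```bash
python3 -m handwheel '[{"gripper":0.6,"offset":[0,0,0],"rotation":[0,0,0]},{"gripper":0.3,"offset":[0,0,0],"rotation":[0,0,0]},{"gripper":0.3,"offset":[0,0,0],"rotation":[0,0,0]},{"gripper":0.3,"offset":[0,0,0],"rotation":[0,0,0]},{"gripper":0.3,"offset":[0,0,-15],"rotation":[0,0,0]},{"gripper":0.3,"offset":[0,0,-40],"rotation":[0,0,0]},{"gripper":-0.5,"offset":[0,0,-80],"rotation":[0,0,0]},{"gripper":-1,"offset":[0,0,-120],"rotation":[0,0,0]}]' 60
python3 - <<'E'
from mv import *
rack=np.load("rack.npy");y=rack[2]
# block grip: tool y along rack +x or -x
for sg in(1,-1):
    Rm=frame(y+sg*np.pi/2,0)
    to(np.r_[rack[:2],.19],Rm)
print(ctrl.get_obs()["q"])
E
```

```text
t: 11.7
tool_pos: [0.5564, 0.0247, 0.159]
tool_rot: [-0.126, 3.139, 0.0]
contact_force: [1.4, 0.2, -0.0]
opening: 0.0651
grip_force: 0.0
off [   0.  -109.4  -31. ] rot [ 0.    0.   -1.57] t 11.7 F [ 1.4  0.2 -0. ]
off [   0.  -109.4  -31. ] rot [ 0.    -0.     1.571] t 11.7 F [ 1.4  0.2 -0. ]
[-8.93230840e-02 -5.36581606e-02  1.84234084e+00  2.56148027e-04
  1.35282496e+00 -1.74054465e+00]
```

```bash
python3 -m handwheel '[{"gripper":-1,"offset":[0,0,-15],"rotation":[0,0,0.1]},{"gripper":-1,"offset":[0,-5,-15],"rotation":[0,0,0.25]},{"gripper":-1,"offset":[0,-20,-15],"rotation":[0,0,0.4]},{"gripper":-1,"offset":[0,-40,-15],"rotation":[0,0,0.57]},{"gripper":-1,"offset":[0,-60,-15],"rotation":[0,0,0.74]},{"gripper":-1,"offset":[0,-80,-15],"rotation":[0,0,0.91]},{"gripper":-1,"offset":[0,-98,-15],"rotation":[0,0,1.08]},{"gripper":-1,"offset":[0,-109,-15],"rotation":[0,0,1.25]}]'
python3 -m handwheel '[{"gripper":-1,"offset":[0,0,0],"rotation":[0,0,0.16]},{"gripper":-1,"offset":[0,0,0],"rotation":[0,0,0.29]},{"gripper":-1,"offset":[0,0,0],"rotation":[0,0,0.32]},{"gripper":-1,"offset":[0,0,0],"rotation":[0,0,0.32]},{"gripper":-1,"offset":[0,0,0],"rotation":[0,0,0.32]},{"gripper":-1,"offset":[0,0,0],"rotation":[0,0,0.32]},{"gripper":-1,"offset":[0,0,0],"rotation":[0,0,0.32]},{"gripper":-1,"offset":[0,0,0],"rotation":[0,0,0.32]}]'
python3 - <<'E'
from mv import *
rack=np.load("rack.npy");y=rack[2]
Rm=frame(y-np.pi/2,0); to(np.r_[rack[:2],.045],Rm); print(ctrl.get_obs()["q"].round(2))
t=cam("top");s=cam("scene")
def rk(P): return np.c_[np.array(P)[:,:2]/1e3@np.array([[np.cos(y),np.sin(y)],[-np.sin(y),np.cos(y)]])+rack[:2],np.array(P)[:,2]/1e3]
pol=[rk([[-20,-15,87],[20,-15,87],[20,15,87],[-20,15,87]]),rk([[-66,105,76],[66,105,76],[66,115,76],[-66,115,76]])]
B=crop(s,240,180,110,120,5,pol); p=(proj(s,[ctrl.get_obs()["tool_pos"]])[0]-[240,180]+.5)*5; cv2.circle(B,tuple(int(v) for v in p),3,(255,0,255),-1)
cv2.imwrite("pics/f.png",B)
E
```

```text
t: 12.7
tool_pos: [0.5654, -0.0848, 0.1731]
tool_rot: [1.742, 2.614, 0.0]
contact_force: [0.3, 0.2, 0.6]
opening: 0.0852
grip_force: 0.0
t: 13.7
tool_pos: [0.5651, -0.0839, 0.1717]
tool_rot: [-2.129, -2.309, 0.0]
contact_force: [-0.8, -0.9, -0.0]
opening: 0.0855
grip_force: 0.0
off [ -0.5   0.2 126.7] rot [-0.001 -0.     0.002] t 13.7 F [-0.8 -0.9 -0. ]
[-0.28 -0.03  1.8   0.    1.38 -0.36]
```

View pics/f.png

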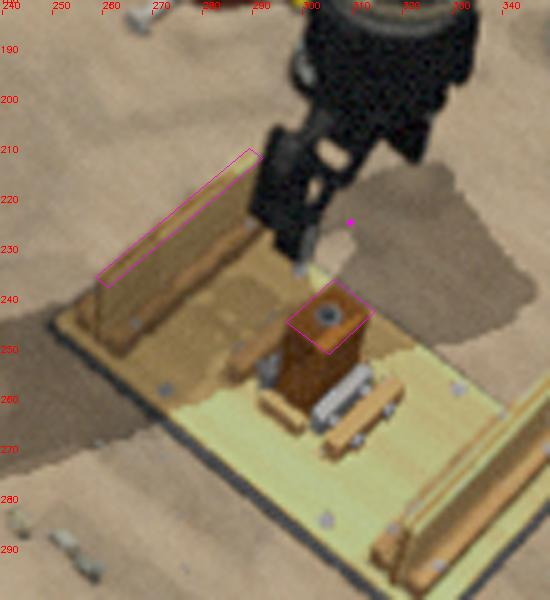

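The divider stands in its slot on the predicted outline, (260,236)-(291,210). The block top's prediction, centre (304,242), lies on the block, and the fingers straddle it along x. I'll go down and grip.

```bash
python3 -m handwheel '[{"gripper":-1,"offset":[0,0,20],"rotation":[0,0,0]},{"gripper":-1,"offset":[0,0,50],"rotation":[0,0,0]},{"gripper":-1,"offset":[0,0,75],"rotation":[0,0,0]},{"gripper":-1,"offset":[0,0,100],"rotation":[0,0,0]},{"gripper":-1,"offset":[0,0,118],"rotation":[0,0,0]},{"gripper":-0.5,"offset":[0,0,125],"rotation":[0,0,0]},{"gripper":-0.2,"offset":[0,0,126],"rotation":[0,0,0]},{"gripper":0,"offset":[0,0,126],"rotation":[0,0,0]}]' 60
python3 -m handwheel '[{"gripper":0.05,"offset":[0,0,0],"rotation":[0,0,0]},{"gripper":0.1,"offset":[0,0,0],"rotation":[0,0,0]},{"gripper":0.2,"offset":[0,0,0],"rotation":[0,0,0]},{"gripper":0.5,"offset":[0,0,0],"rotation":[0,0,0]},{"gripper":1,"offset":[0,0,0],"rotation":[0,0,0]},{"gripper":1,"offset":[0,0,0],"rotation":[0,0,0]},{"gripper":1,"offset":[0,0,0],"rotation":[0,0,0]},{"gripper":1,"offset":[0,0,0],"rotation":[0,0,0]}]' 70
```

```text
t: 14.8
tool_pos: [0.5655, -0.0841, 0.0466]
tool_rot: [2.129, 2.31, 0.0]
contact_force: [-1.0, 0.3, -1.4]
opening: 0.0427
grip_force: 0.4
t: 15.8
tool_pos: [0.5643, -0.0841, 0.0469]
tool_rot: [-2.128, -2.308, 0.003]
contact_force: [-7.5, -0.8, 5.1]
opening: 0.039
grip_force: 70.0
```

```bash
python3 -m handwheel '[{"gripper":1,"offset":[0,1.1,-0.3],"rotation":[0.07,0,0]},{"gripper":1,"offset":[0,3.2,-0.7],"rotation":[0.14,0,0]},{"gripper":1,"offset":[0,3.2,-0.9],"rotation":[0.14,0,0]},{"gripper":1,"offset":[0,-1,-0.9],"rotation":[0,0,0]},{"gripper":1,"offset":[0,-5.2,-1.2],"rotation":[-0.14,0,0]},{"gripper":1,"offset":[0,-5.2,-1.5],"rotation":[-0.14,0,0]},{"gripper":1,"offset":[0,-1,-1.5],"rotation":[0,0,0]},{"gripper":1,"offset":[0,3.2,-2],"rotation":[0.14,0,0]}]'
```

```text
t: 16.8
tool_pos: [0.5669, -0.0838, 0.0479]
tool_rot: [-2.06, -2.233, 0.163]
contact_force: [-5.4, -1.4, -5.1]
opening: 0.0391
grip_force: 75.1
```

```bash
python3 -m handwheel '[{"gripper":1,"offset":[0,-4.2,0.1],"rotation":[-0.14,0,0]},{"gripper":1,"offset":[0,-8.4,0.6],"rotation":[-0.28,0,0]},{"gripper":1,"offset":[0,-8.5,0],"rotation":[-0.28,0,0]},{"gripper":1,"offset":[0,-4.4,-1.1],"rotation":[-0.14,0,0]},{"gripper":1,"offset":[0,-0.3,-2],"rotation":[0,0,0]},{"gripper":1,"offset":[0,-0.4,-2.6],"rotation":[0,0,0]},{"gripper":1,"offset":[0,-4.6,-2.7],"rotation":[-0.14,0,0]},{"gripper":1,"offset":[0,-8.8,-2.4],"rotation":[-0.28,0,0]}]'; python3 - <<'E'
from mv import *
o=ctrl.get_obs();Z=R.from_rotvec(o["tool_rot"]).as_matrix();print(np.degrees(np.arcsin(Z[2,1])),(o["tool_pos"]+.03*Z[:,2]).round(4),o["contact_force"],o["wrist_torque"])
E
```

```text
t: 17.8
tool_pos: [0.5598, -0.0842, 0.0499]
tool_rot: [2.061, 2.234, 0.162]
contact_force: [7.9, 0.5, -15.0]
opening: 0.0393
grip_force: 76.9
8.29753681341232 [ 0.5641 -0.0838  0.0202] [  7.88599532   0.47316955 -14.95414233] [-0.08350541 -0.55970366 -0.0739432 ]
```

```bash
python3 -m handwheel '[{"gripper":1,"offset":[0,4.2,0.3],"rotation":[0.14,0,0]},{"gripper":1,"offset":[0,8.4,1],"rotation":[0.28,0,0]},{"gripper":1,"offset":[0,8.4,0.5],"rotation":[0.28,0,0]},{"gripper":1,"offset":[0,4.3,-0.7],"rotation":[0.14,0,0]},{"gripper":1,"offset":[0,0.2,-1.5],"rotation":[0,0,0]},{"gripper":1,"offset":[0,0.3,-2],"rotation":[0,0,0]},{"gripper":1,"offset":[0,4.5,-2.2],"rotation":[0.14,0,0]},{"gripper":1,"offset":[0,8.7,-1.8],"rotation":[0.28,0,0]}]'; cat > st.py <<'E'
from mv import *
o=ctrl.get_obs();Z=R.from_rotvec(o["tool_rot"]).as_matrix();print(np.degrees(np.arcsin(Z[2,1])),(o["tool_pos"]+.03*Z[:,2]).round(4),o["contact_force"],o["wrist_torque"])
E
python3 st.py
```

```text
t: 18.8
tool_pos: [0.5638, -0.0831, 0.0522]
tool_rot: [-2.054, -2.226, 0.173]
contact_force: [-9.9, 1.3, -11.5]
opening: 0.0392
grip_force: 78.2
-9.016291616663652 [ 0.5591 -0.0834  0.0226] [ -9.93180444   1.32013151 -11.46418681] [ 0.16593131  1.06837885 -0.13063212]
```

```bash
python3 -m handwheel '[{"gripper":1,"offset":[0,0,0],"rotation":[0,0,0]},{"gripper":1,"offset":[0,-4.2,0],"rotation":[-0.14,0,0]},{"gripper":1,"offset":[0,-8.4,0.4],"rotation":[-0.28,0,0]},{"gripper":1,"offset":[0,-8.5,-0.1],"rotation":[-0.28,0,0]},{"gripper":1,"offset":[0,-4.4,-1.1],"rotation":[-0.14,0,0]},{"gripper":1,"offset":[0,-4.4,-1.1],"rotation":[-0.14,0,0]},{"gripper":1,"offset":[0,-4.4,-1.1],"rotation":[-0.14,0,0]},{"gripper":1,"offset":[0,-4.4,-1.1],"rotation":[-0.14,0,0]}]'; python3 st.py
```

```text
t: 19.8
tool_pos: [0.5622, -0.0835, 0.0547]
tool_rot: [-2.123, -2.304, 0.009]
contact_force: [-4.9, 1.6, -9.6]
opening: 0.0392
grip_force: 79.1
-0.5641348397926162 [ 0.5619 -0.0834  0.0247] [-4.8628085   1.60126998 -9.57218176] [ 0.1700787   1.28145641 -0.11336378]
```

```bash
python3 -m handwheel '[{"gripper":1,"offset":[0,4.7,-0.5],"rotation":[0.14,0,0]},{"gripper":1,"offset":[0,4.7,-1.2],"rotation":[0.14,0,0]},{"gripper":1,"offset":[0,0.5,-2],"rotation":[0,0,0]},{"gripper":1,"offset":[0,-3.7,-2.5],"rotation":[-0.14,0,0]},{"gripper":1,"offset":[0,-3.7,-3.2],"rotation":[-0.14,0,0]},{"gripper":1,"offset":[0,0.5,-4],"rotation":[0,0,0]},{"gripper":1,"offset":[0,4.7,-4.5],"rotation":[0.14,0,0]},{"gripper":1,"offset":[0,0.5,-5.3],"rotation":[0,0,0]}]'; python3 st.py
```

```text
t: 20.8
tool_pos: [0.5664, -0.0835, 0.0574]
tool_rot: [-2.12, -2.304, 0.01]
contact_force: [1.5, 2.0, -18.8]
opening: 0.0392
grip_force: 78.3
-0.68429382257632 [ 0.5661 -0.0834  0.0274] [  1.4734069    1.99051784 -18.77764621] [ 0.4195118   0.05413056 -0.06595034]
```

```bash
python3 -m handwheel '[{"gripper":1,"offset":[0,-4.8,0.4],"rotation":[-0.16,0,0]},{"gripper":1,"offset":[0,-4.8,0.4],"rotation":[-0.16,0,0]},{"gripper":1,"offset":[0,0,0],"rotation":[0,0,0]},{"gripper":1,"offset":[0,4.8,0.2],"rotation":[0.16,0,0]},{"gripper":1,"offset":[0,4.8,0],"rotation":[0.16,0,0]},{"gripper":1,"offset":[0,0,-0.5],"rotation":[0,0,0]},{"gripper":1,"offset":[0,-4.8,-0.5],"rotation":[-0.16,0,0]},{"gripper":1,"offset":[0,-4.8,-1],"rotation":[-0.16,0,0]}]'; python3 st.py
```

```text
t: 21.8
tool_pos: [0.5609, -0.0853, 0.0655]
tool_rot: [2.052, 2.226, 0.175]
contact_force: [0.0, 0.2, -1.7]
opening: 0.0391
grip_force: 80.8
9.094190794573972 [ 0.5657 -0.085   0.0358] [ 0.00389095  0.18091802 -1.67202193] [0.006738   0.109302   0.02732311]
```

```bash
python3 -m handwheel '[{"gripper":1,"offset":[0,0,-3],"rotation":[0,0,0]},{"gripper":1,"offset":[0,2,-6],"rotation":[0.05,0,0]},{"gripper":1,"offset":[0,4,-9],"rotation":[0.1,0,0]},{"gripper":1,"offset":[0,6.5,-11],"rotation":[0.16,0,0]},{"gripper":1,"offset":[0,6.5,-11],"rotation":[0.16,0,0]},{"gripper":1,"offset":[0,6.5,-11],"rotation":[0.16,0,0]},{"gripper":1,"offset":[0,6.5,-11],"rotation":[0.16,0,0]},{"gripper":1,"offset":[0,6.5,-11],"rotation":[0.16,0,0]}]'; python3 st.py; python3 - <<'E'
from fit import *
y=rack[2]
o=ctrl.get_obs();Z=R.from_rotvec(o["tool_rot"]).as_matrix();F=o["tool_pos"]+.03*Z[:,2]
f=[F+.001*(a*Z[:,1]+b*Z[:,0]) for a,b in((20,15),(-20,15),(-20,-15),(20,-15))]
pol=[np.array(f),np.array(f)-.07*Z[:,2],T(rack,[[-66,105,76],[66,105,76],[66,115,76],[-66,115,76]]),T(rack,[[-75,-145,0],[75,-145,0],[75,145,0],[-75,145,0]])]
cv2.imwrite("pics/g.png",crop(s,200,170,160,140,5,pol)); cv2.imwrite("pics/g2.png",cv2.cvtColor(t["image"],cv2.COLOR_RGB2BGR))
E
```

```text
t: 22.8
tool_pos: [0.564, -0.084, 0.0742]
tool_rot: [-2.129, -2.309, 0.001]
contact_force: [-0.5, 0.3, -2.1]
opening: 0.0392
grip_force: 80.6
-0.05632954552713376 [ 0.564  -0.084   0.0442] [-0.47971362  0.27716703 -2.06976939] [0.06408542 0.01077059 0.04232401]
[ 0.5651 -0.0843  0.0798] [[-1.3, -0.5], [-0.9, 0.2], [-1.1, -0.3], [-0.8, -0.4], [-0.6, 1.1], [0.7, 1.4], [1.2, 1.3], [0.7, 0.4]]
[ 0.5686  0.3174 -0.0386] [[0.1, -0.3], [0.3, 0.9], [0.3, -0.2], [0.4, -0.4], [-0.5, -0.5]]
```

```bash
python3 - <<'E'
import cv2
g=cv2.imread("pics/g.png")[0:600,200:800];print(g.shape);cv2.imwrite("pics/h.png",g)
E
```

```text
(600, 600, 3)
```

View pics/h.png

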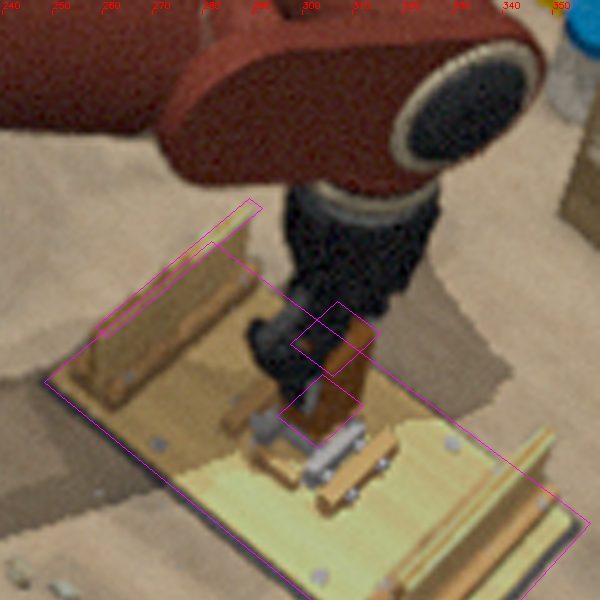

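The block is held upright over its socket, with its foot outline at about (302,259) and roughly 11 mm above the mouth. The divider is still in its slot, the rack hasn't moved, and the tool force is about the block's weight. I'll hand the job in.

```bash
python3 -c "
from station import ctrl
print(ctrl.finish_job())"
```

```text
the job is handed in; nothing more can be done
None
```

The divider stands on the slot floor and is let go, and the block was rocked free and is held upright about 11 mm above its socket. The job was handed in at about 23 s of the 61 s allowed; I didn't re-measure the sanding block, bolt and tape roll at the end, but the arm never went near them.

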